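# Tip the clean bottle parts out of the drying tray

## Robot

A 7-joint arm with a two-finger parallel gripper is mounted at the origin on the work surface. World frame = base frame: x ahead of the robot, y to its left, z up, the work surface at z = 0. Lengths are in m, angles in rad, forces in N, time in s.
With the tool pointing down it reaches from about 0.4 to 0.85 m from the base axis. Payload 10.4 kg.
Tool frame: the origin (TCP) lies on the centre line of the jaws, within the pads' length; the fingertips stand 22 mm ahead of it and the grasp point (between the pads) lies 3 mm ahead of it; z points along the fingers, y is the line along which they close (so a half turn about z gives the same grasp; the last joint's range is limited). The gripper opens to 87 mm and grips with 3 to 60 N. Pads are 19 mm wide; open, the fingers measure 117 mm over their backs; the gripper's body (75 mm by 190 mm) begins 51 mm behind the grasp point.
Start: joints at [1.299, 0.332, -0.065, 1.46, 0.022, 1.35, -0.088], TCP at [0.154, -0.606, 0.245] pointing down, gripper open.
Joint ranges: [-2.6, 2.6], [-0.5, 2.12], [-1.47, 1.34], [0.16, 2.42], [-1.27, 4.41], [0.06, 2.06], [-2.6, 2.6]. Speed limits (rad/s): [2.22, 2.22, 2.79, 2.79, 3.14, 3.14, 3.14].

## Interface

Orientations are given as a unit quaternion [x, y, z, w].
In Python, from bench import r gives the robot as it stands.
- The arm moves only by the tool jog_arm, called after ">>>" as a command line: name --argument value ..., lists and objects as JSON in quotes. Schema: {"type":"object","properties":{"rows":{"type":"object","properties":{"plan":{"type":"array","items":{"type":"array","items":{"type":"number"},"minItems":5,"maxItems":5},"minItems":1,"maxItems":12}},"additionalProperties":false,"required":["plan"]},"grip_force":{"type":"number"},"only":{"type":"string"},"quiet":{"type":"boolean"},"lines":{"type":"string"}},"required":["rows"],"additionalProperties":false}. rows is an object whose key "plan" holds a list of rows, 1 to 12 of them, each of 5 numbers: dx, dy, dz in m, then a turn about the tool's z in rad, then the finger opening in m; each row is the pose to reach, as a shift and turn from the pose commanded when the call began, along the tool's axes at that moment; what a row does not reach only later rows make up. A row lasts 1/10 s, in which the tool goes at most 0.05 m and 0.15 rad, less where a joint would pass 70% of its speed; a pose out of reach is approached as far as the arm can. The fingers move at their own pace and stop on an object; grip_force is the grip in N (left out, the last holds). Time passes only in rows, so rows that do not move let the fingers close. The tool returns the time, the measured TCP pose, the force, the opening and the grip force at its end. only (a regular expression) keeps the lines of the reply that match it, lines (a string "A,B") keeps lines A to B, and quiet returns only ok. Input that does not fit is refused with a message, and nothing moves.
- r.read_state(): the state, without advancing time (a new reading comes with each control period).
- r.camera(name): name is "scene" or "top"; returns a dict with "img" (420x560x3 uint8, red, green, blue), "fx", "fy", "cx", "cy" (pixels), "pose" (4x4, takes a point from camera to world coordinates). Camera axes: x right, y down, z forward; pixel columns grow to the right and rows downward; lengths in m; the calibration is good to about 2 mm. A picture is of the moment at which its call begins. There is no depth.
- r.close_job(): hands the job in; it is judged then, once.
The state is a dict: "time": time; "joint_positions": joint angles; "joint_vel": joint speeds; "joint_torque": joint torques, N m; "ee_pos": TCP position; "eef_rot": TCP orientation; "ft_force": force on the tool from outside, world axes, zero at the start; "torque": the same for the moment, N m; "width": finger opening in m; "grip_force": force on a finger pad.
Only numpy, scipy, OpenCV 4.12 (cv2) and the standard library are available. Lean on these libraries where they do the work, as an engineer would, in place of code of your own. Each camera call takes 0.05 s, during which the arm holds its last target. There are 200 camera calls.

## Task

Push the lower tray of the grey drying stand away from you, by its upright plate and without forcing it, until it meets its stop beyond the stand. Then lift the upper tray by its tab so that the two bottle collars and the dome slide out over the open edge into the lower tray, without the fingers touching these three parts, and lower the upper tray gently back to lying flat, never letting it drop. Leave the lower tray out and everything else around the stand where it is.

Things in the scene. Friction and masses are not known exactly. Their poses are not given: they have to be found in the camera images.
- tower: two-tier drying stand of pale grey plastic, fixed to the ledge, 168 x 135 mm (y, x), 122 mm high. Origin: on the ledge, midway across, straight under the upper tray's hinge line. +x is the way things are tipped (away from the robot). In this frame the upper tray spans x -125 to 0, y +-68, underside z 95 mm; the hinge line runs along y at x 0, z 95 mm, at the open edge
- catch (a joint): lower tier: open catch tray 150 x 144 mm, walls 45 mm high, 4 mm thick, sliding along the tower's x (2.5 N friction). In m: 0 = in under the tower (tray from x = -135 to 15 mm in the tower frame), 0.10 = out at its hard end stop (x = -35 to 115 mm), where it catches what falls off the open edge. Starts at 0 to 0.03
- push_plate (a point): upright plate 45 mm wide (y), 8 mm thick (x), 50 mm high, at the robot's end of the catch tray's flat stem (30 mm wide, top 10 mm above the ledge); moves with the catch tray. Point: middle of the lower edge of its rear face (-x, the face to push), 4 mm above the ledge, at x = -307 mm + joint catch, y = 0 in the tower frame
- catch_in (a point): centre of the catch tray's inner floor, 8 mm above the ledge, axes as the tower's; the inside reaches +-71 mm in x, +-68 mm in y and the wall tops are 41 mm above this point
- tip_tray (a joint): upper tray (5 mm floor, 4 mm lips 27 mm high in all, on the -x side and both y sides, none at the open edge): its hinge, in rad. 0 = flat, grows as the robot's end is lifted, stops at 1.1. No spring, little friction: it falls back under its own 0.24 kg when let go. The parts begin to slide somewhere between about 0.45 and 0.85 rad, according to friction
- tip_tab (a point): flat lift tab, 36 mm wide (y), 5 mm thick, standing 32 mm out behind the middle of the upper tray's back lip; turns with the tray. Point: middle of its outer (-x) lower edge, at x = -157, z = 95 mm in the tower frame when flat. Free below: closed fingers leaning 20 to 45 deg, tips forward and 15 to 20 mm under the edge, pressed on lightly, lift it round the hinge
- tray_edge (a point): middle of the upper tray's open edge, on top of its floor (5 mm thick), axes turn with the tray
- collar_a: white plastic bottle collar, a ring 44 mm across, 30 mm bore, 14 mm high, 20 g, lying flat in the upper tray. Origin: centre of its underside
- collar_b: a second collar just like it
- dome: white plastic teat cover, a small dome 32 mm across, 22 mm high, 20 g, standing in the upper tray. Origin: centre of its underside
- glass_bottle: bystander: empty glass bottle, 56 mm across, 150 mm high, beside the stand. Origin: centre of its underside
- pacifier_box: bystander: yellow box 75 x 55 x 42 mm beside the stand. Origin: centre of its underside
- ramekin: bystander: lidded white ramekin 78 mm across, 63 mm high, beside the stand. Origin: centre of its underside
- teaspoon: bystander: steel teaspoon, 140 mm long, lying beside the stem of the catch tray. Origin: under its middle
- jar: bystander: lidded jar 72 mm across, 85 mm high, to the left. Origin: centre of its underside
- mug: bystander: white mug 76 mm across, 85 mm high, to the right. Origin: centre of its underside

How it is judged:
By the outcome, as a careful person would: the job done as asked, in the order asked, and still so for the second after the job is handed in, with the robot touching nothing.
It also fails if it takes over 56 s, if anything falls off the work surface, if the arm or the gripper's body presses on something with over 40 N, if the wrist force passes 120 N, or if a joint passes its speed limit or range.

## Working session

There is one attempt and no reset: what is moved stays moved. The work goes in short steps, Python scripts to look and compute and a tool call to move; the robot and the scene stay as the last step left them, time stands still between calls to the robot, and variables do not carry over. Pictures are saved under pics/ and viewed, at most 10 in all, crops included, and the job is handed in when it is done.

```bash
ls; mkdir -p pics
```

Run:
```python
from bench import r
import cv2,json
for n in("scene","top"):
    c=r.camera(n); cv2.imwrite(f"pics/{n}0.png",c["img"][:,:,::-1]); print(n,c["fx"],c["fy"],c["cx"],c["cy"],c["pose"].round(4).tolist() if hasattr(c["pose"],"round") else c["pose"])
s=r.read_state();print(s)
```

```text
bench.py
pics
scene 416.6446915788544 416.6446915788544 281.0121907634919 209.92608583364785 [[-0.7931, 0.3894, -0.4683, 1.0801], [0.609, 0.5138, -0.6043, 0.6331], [0.0053, -0.7645, -0.6446, 0.7779], [0.0, 0.0, 0.0, 1.0]]
top 413.76940862673604 413.76940862673604 279.2677145330765 212.88653982856053 [[0.0019, -0.9924, 0.1227, 0.4266], [-0.9999, -0.0005, 0.0115, -0.022], [-0.0113, -0.1227, -0.9924, 1.4152], [0.0, 0.0, 0.0, 1.0]]
{'time': 0.1, 'joint_positions': array([ 1.2993958 ,  0.33283259, -0.06470454,  1.46083778,  0.02161826,
        1.34988886, -0.08851459]), 'joint_vel': array([ 3.66009767e-04,  4.20860923e-05,  2.47152692e-04, -1.95824859e-03,
        2.11773148e-03,  8.83376920e-04,  9.89515181e-04]), 'joint_torque': array([ 2.66825773e-03, -6.24542713e+01,  2.54630169e-02, -3.90708590e+01,
       -6.13901904e-02,  3.66866577e-02,  6.79111099e-05]), 'ee_pos': array([ 0.15382081, -0.60545868,  0.24382789]), 'eef_rot': array([ 9.92271284e-01,  1.24085839e-01, -1.14430311e-04, -6.24843777e-04]), 'ft_force': array([1.10037786, 0.52697818, 0.37728252]), 'torque': array([-0.00260671,  0.05209979, -0.00623084]), 'grip_force': 0.0, 'width': 0.08711947165676484}
```

View pics/scene0.png

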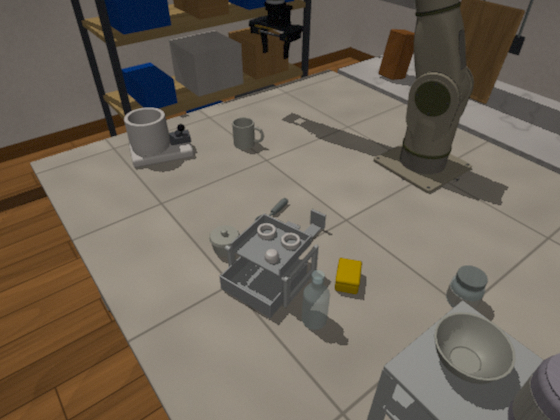

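View pics/top0.png

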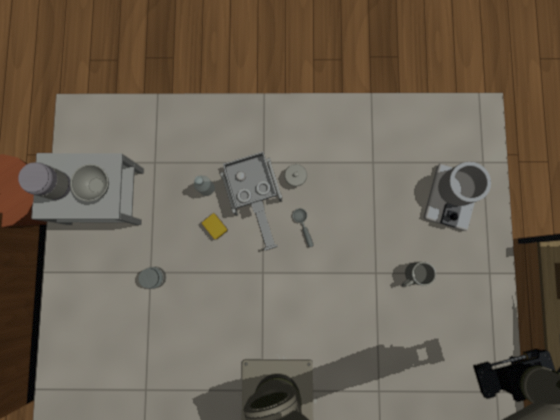

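The scene view shows the stand near (270,255), with two collars and the dome on it. In the top view the stand is near (249,182), and the stem runs to the push plate near (267,248). I'll enlarge both.

Run:
```python
import cv2
a=cv2.imread("pics/top0.png")[140:260,180:330]; cv2.imwrite("pics/topc.png",cv2.resize(a,None,fx=5,fy=5,interpolation=cv2.INTER_CUBIC))
a=cv2.imread("pics/scene0.png")[190:340,200:370]; cv2.imwrite("pics/scenec.png",cv2.resize(a,None,fx=4,fy=4,interpolation=cv2.INTER_CUBIC))
```

```text
(no output)
```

View pics/topc.png

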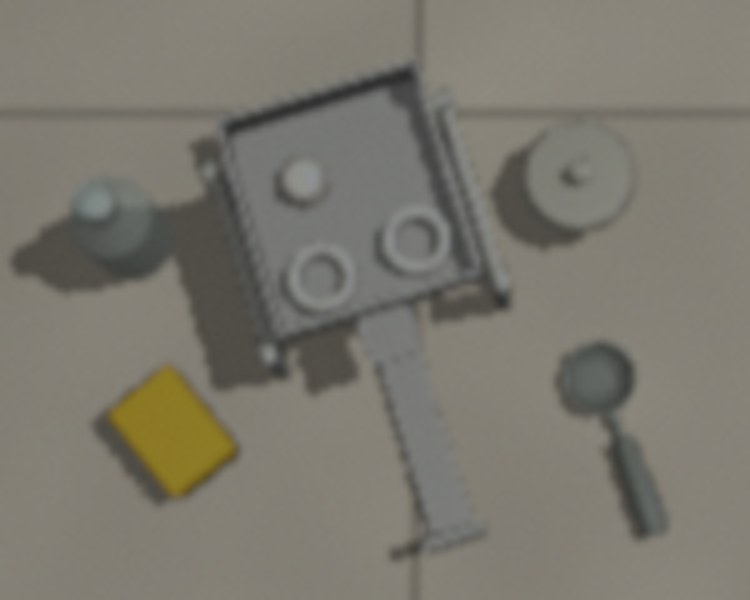

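View pics/scenec.png

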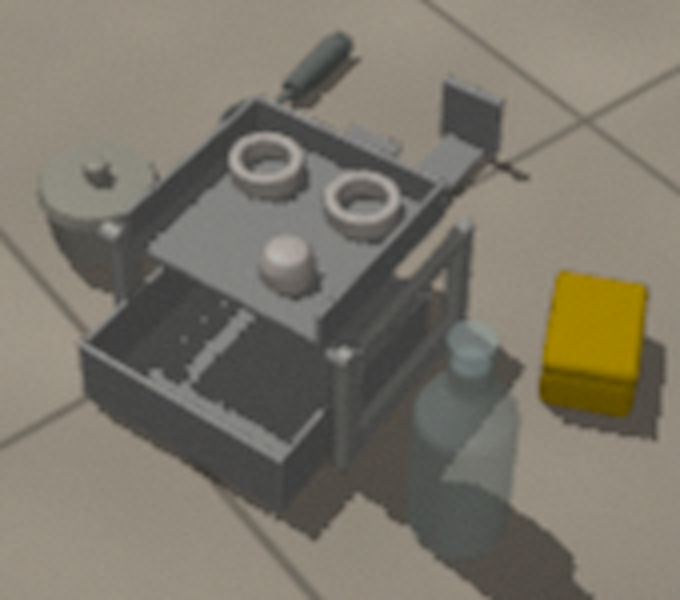

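The crop shows post tops at (208,170), (272,355), (447,98) and (503,298), the tab's outer edge at about (368,360)-(418,352), and the plate top at (423,548)-(485,532). Next I'll convert these to world positions.

Create h.py:
```python
import numpy as np
from bench import r
from scipy.spatial.transform import Rotation as R
C={"top":(413.769,279.268,212.887,np.array([[0.0019,-0.9924,0.1227,0.4266],[-0.9999,-0.0005,0.0115,-0.022],[-0.0113,-0.1227,-0.9924,1.4152]])),
"scene":(416.645,281.012,209.926,np.array([[-0.7931,0.3894,-0.4683,1.0801],[0.609,0.5138,-0.6043,0.6331],[0.0053,-0.7645,-0.6446,0.7779]]))}
def ray(n,u,v,z):
    f,cx,cy,P=C[n]; d=P[:,:3]@[(u-cx)/f,(v-cy)/f,1]; o=P[:,3]
    return o+d*(z-o[2])/d[2]
T=lambda u,v,z: ray("top",180+(u+.5)/5-.5,140+(v+.5)/5-.5,z)
S=lambda u,v,z: ray("scene",200+(u+.5)/4-.5,190+(v+.5)/4-.5,z)
```

Run:
```python
from h import *
np.set_printoptions(precision=4,suppress=True)
print("posts T",[T(*p,.122)[:2] for p in[(208,170),(272,355),(447,98),(503,298)]])
print("posts S",[S(*p,.122)[:2] for p in[(343,352),(466,230),(115,230)]])
print("tab T",T(368,362,.1)[:2],T(418,352,.1)[:2])
print("plate T",T(425,548,.054)[:2],T(485,532,.054)[:2])
print("plate S top",S(447,80,.054)[:2],S(502,98,.054)[:2])
print("lip back T",T(275,342,.122)[:2],T(475,275,.122)[:2])
print("tab S", S(348,130,.1)[:2],S(400,148,.1)[:2])
print("catch far edge T",T(222,122,.049)[:2],T(412,68,.049)[:2])
print("catch far edge S",S(85,345,.049)[:2],S(282,458,.049)[:2])
print("stem T",T(376,362,.01)[:2],T(428,535,.01)[:2],T(418,352,.01)[:2],T(470,520,.01)[:2])
print("box",T(172,430,.042)[:2],"spoon",T(597,378,.0)[:2],T(652,535,0)[:2])
```

```text
posts T [array([0.7127, 0.1786]), array([0.5937, 0.1358]), array([0.7597, 0.0262]), array([ 0.6301, -0.0099])]
posts S [array([0.7274, 0.1942]), array([0.6194, 0.1662]), array([0.7737, 0.049 ])]
tab T [0.592  0.0768] [0.5985 0.0448]
plate T [0.4748 0.0417] [0.4854 0.0023]
plate S top [0.4881 0.003 ] [0.471  0.0393]
lip back T [0.602  0.1341] [0.6448 0.0079]
tab S [0.6048 0.0425] [0.5899 0.0742]
catch far edge T [0.762  0.1811] [0.7993 0.0527]
catch far edge S [0.8022 0.0521] [0.7596 0.1837]
stem T [0.6034 0.0781] [0.4852 0.0417] [0.6103 0.0494] [0.4954 0.0133]
box [0.5535 0.2117] spoon [ 0.5936 -0.0735] [ 0.4858 -0.1106]
```

Add to h.py:
```python
TH=.305; UX=np.array([np.cos(TH),np.sin(TH),0]); UY=np.array([-UX[1],UX[0],0]); H=np.array([.7462,.1064,0])
def go(x,y,z):
    "shift in tool axes to TCP at tower-frame point; also turn needed"
    s=r.read_state(); M=R.from_quat(s["eef_rot"]).as_matrix(); p=s["ee_pos"]
    t=H+x*UX+y*UY+[0,0,z]
    q=p-H; print("t",round(s["time"],2),"tower",[round(float(a),4) for a in(q@UX,q@UY,p[2])],"shift",(M.T@(t-p)).round(4),"turn",round(float(np.arctan2(M[1,0],M[0,0])-TH),4),"F",s["ft_force"].round(2),"tooldown",M[:,2].round(3))
```

```bash
python3 -c "
from h import *
go(-.319,0,.16)
print(T(110,205,.15),T(580,175,.063))"
```

```text
t 0.1 tower [-0.7788, -0.5011, 0.2438] shift [ 0.4309 -0.526   0.0845] turn -0.0562 F [1.1  0.53 0.38] tooldown [-0.     0.001 -1.   ]
[0.68433709 0.23502375 0.15      ] [ 0.72225958 -0.06046682  0.063     ]
```

>>> jog_arm --rows '{"plan":[[0.03, -0.035, 0, -0.056, 0], [0.06, -0.07, 0, -0.056, 0], [0.09, -0.11, 0, -0.056, 0], [0.12, -0.147, 0, -0.056, 0], [0.15, -0.183, 0.02, -0.056, 0], [0.18, -0.22, 0.03, -0.056, 0], [0.21, -0.256, 0.04, -0.056, 0], [0.24, -0.293, 0.05, -0.056, 0], [0.27, -0.33, 0.06, -0.056, 0], [0.3, -0.366, 0.07, -0.056, 0], [0.33, -0.403, 0.08, -0.056, 0], [0.36, -0.44, 0.0845, -0.056, 0]]}' --grip_force 10

```text
time: 1.3
ee_pos: [0.3943, -0.0888, 0.1593]
eef_rot: [0.988, 0.152, -0.0, 0.0]
ft_force: [0.7, 0.3, 0.6]
width: 0.003
grip_force: 0.0
```

```bash
python3 -c "
from h import *
go(-.319,0,.16)"
```

```text
t 1.3 tower [-0.3942, -0.0805, 0.1593] shift [ 0.0752 -0.0806 -0.0008] turn -0.0005 F [0.74 0.29 0.6 ] tooldown [-0.001 -0.    -1.   ]
```

>>> jog_arm --rows '{"plan":[[0.03, -0.03, 0, 0, 0], [0.06, -0.06, 0, 0, 0], [0.075, -0.08, 0, 0, 0], [0.075, -0.08, 0, 0, 0], [0.075, -0.08, 0.03, 0, 0], [0.075, -0.08, 0.06, 0, 0], [0.075, -0.08, 0.09, 0, 0], [0.075, -0.08, 0.11, 0, 0], [0.075, -0.08, 0.115, 0, 0], [0.075, -0.08, 0.115, 0, 0]]}'

```text
time: 2.3
ee_pos: [0.4415, 0.0077, 0.0447]
eef_rot: [0.988, 0.152, -0.001, -0.0]
ft_force: [0.1, 0.3, 0.8]
width: 0.0004
grip_force: 0.0
```

Run:
```python
from h import *
go(-.307+.022-.0095,0,.045)
import cv2
a=r.camera("top")["img"][140:260,180:330,::-1]; cv2.imwrite("pics/t1.png",cv2.resize(a,None,fx=5,fy=5,interpolation=cv2.INTER_CUBIC))
```

```text
t 2.3 tower [-0.3203, -0.0026, 0.0447] shift [ 0.0258 -0.0026 -0.0003] turn -0.0006 F [0.11 0.28 0.75] tooldown [-0.002  0.    -1.   ]
```

View pics/t1.png

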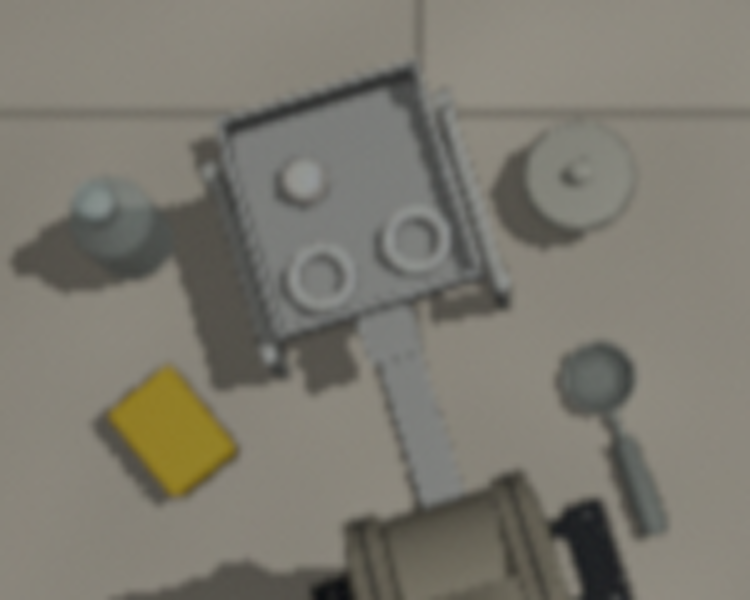

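The view shows the gripper behind the plate, square to the stem, and nothing has been disturbed. Now a gentle push.

>>> jog_arm --rows '{"plan":[[0.01, -0.0026, 0, 0, 0], [0.017, -0.0026, 0, 0, 0], [0.021, -0.0026, 0, 0, 0], [0.025, -0.0026, 0, 0, 0], [0.029, -0.0026, 0, 0, 0], [0.034, -0.0026, 0, 0, 0], [0.04, -0.0026, 0, 0, 0], [0.046, -0.0026, 0, 0, 0], [0.052, -0.0026, 0, 0, 0], [0.058, -0.0026, 0, 0, 0], [0.064, -0.0026, 0, 0, 0], [0.07, -0.0026, 0, 0, 0]]}'

```text
time: 3.55
ee_pos: [0.5084, 0.0318, 0.0449]
eef_rot: [0.988, 0.152, -0.0, 0.0]
ft_force: [-2.1, -1.1, 0.6]
width: 0.0006
grip_force: 1.4
```

```bash
python3 -c "
from h import *
go(-.307+.1-.0095,0,.045)"
```

```text
t 3.55 tower [-0.2493, 0.0002, 0.0449] shift [ 0.0328  0.0002 -0.0001] turn -0.0002 F [-2.11 -1.13  0.63] tooldown [-0. -0. -1.]
```

>>> jog_arm --rows '{"plan":[[0.006, 0, 0, 0, 0], [0.012, 0, 0, 0, 0], [0.018, 0, 0, 0, 0], [0.023, 0, 0, 0, 0], [0.026, 0, 0, 0, 0], [0.028, 0, 0, 0, 0], [0.03, 0, 0, 0, 0], [0.031, 0, 0, 0, 0]]}'

```text
time: 4.35
ee_pos: [0.5365, 0.0406, 0.0449]
eef_rot: [0.988, 0.152, -0.001, 0.0]
ft_force: [-12.3, -2.4, 7.7]
width: 0.0006
grip_force: 6.1
```

```bash
python3 -c "
from h import *
go(-.307+.1-.0095,0,.045)"
```

```text
t 4.35 tower [-0.2198, 0.0002, 0.0449] shift [ 0.0033  0.0002 -0.0001] turn -0.0003 F [-12.31  -2.44   7.71] tooldown [-0.003 -0.001 -1.   ]
```

>>> jog_arm --rows '{"plan":[[0.0005, 0, 0, 0, 0], [0.0005, 0, 0, 0, 0]]}'

```text
time: 4.55
ee_pos: [0.5365, 0.0406, 0.0449]
eef_rot: [0.988, 0.152, -0.002, 0.0]
ft_force: [-11.1, -1.6, 6.1]
width: 0.0003
grip_force: 5.6
```

>>> jog_arm --rows '{"plan":[[-0.003, 0, 0, 0, 0], [-0.012, 0, 0, 0, 0], [-0.025, 0, 0, 0, 0], [-0.025, 0, -0.04, 0, 0], [-0.025, 0, -0.08, 0, 0.06], [-0.025, 0, -0.1, 0, 0.06], [-0.025, 0, -0.115, 0, 0.06], [-0.025, 0, -0.115, 0, 0.06]]}'

```text
time: 5.35
ee_pos: [0.5152, 0.0335, 0.1618]
eef_rot: [0.988, 0.152, 0.002, 0.001]
ft_force: [-0.8, -0.4, -0.6]
width: 0.0246
grip_force: 0.0
```

Run:
```python
from h import *
import cv2
go(-.141,0,.1005)
for n in("top","scene"): cv2.imwrite(f"pics/{n}2.png",r.camera(n)["img"][:,:,::-1])
a=cv2.imread("pics/top2.png")[125:245,190:310]; b=cv2.imread("pics/scene2.png")[190:340,200:370]
cv2.imwrite("pics/both2.png",np.hstack([cv2.resize(a,(400,400)),cv2.resize(b,(400,400))]))
```

```text
t 5.35 tower [-0.2423, -0.0002, 0.1618] shift [ 0.1011 -0.0003  0.0616] turn -0.0006 F [-0.81 -0.39 -0.56] tooldown [ 0.004 -0.001 -1.   ]
```

View pics/both2.png

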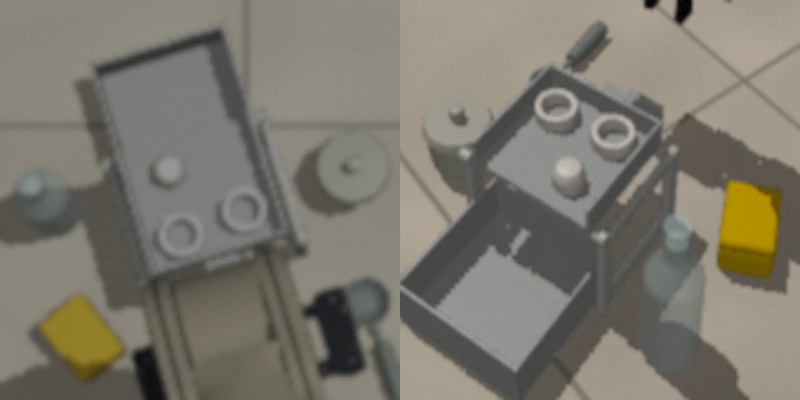

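Lower tray is out, and the tray contents haven't moved. Next I'll straddle the tab from above with the jaws along tower y.

>>> jog_arm --rows '{"plan":[[0.03, 0, 0, 0, 0.06], [0.06, 0, 0, 0, 0.06], [0.085, 0, 0, 0, 0.06], [0.093, 0, 0, 0, 0.06], [0.093, 0, 0, 0, 0.06], [0.093, 0, 0.02, 0, 0.06], [0.093, 0, 0.04, 0, 0.06], [0.093, 0, 0.055, 0, 0.06], [0.093, 0, 0.0615, 0, 0.06], [0.093, 0, 0.0615, 0, 0.06]]}' --grip_force 10

```text
time: 6.45
ee_pos: [0.6021, 0.0612, 0.0978]
eef_rot: [0.988, 0.152, -0.001, 0.0]
ft_force: [0.5, 0.3, 0.6]
width: 0.0601
grip_force: 0.0
```

Run:
```python
from h import *
go(-.149,0,.1005)
p=[ray("top",190+97*.3,125+70*.3,.049),ray("top",190+222*.3,125+33*.3,.049)]
print([((q-H)@UX,(q-H)@UY) for q in p])
```

```text
t 6.45 tower [-0.151, 0.0001, 0.0978] shift [ 0.002   0.0001 -0.0027] turn -0.0003 F [0.54 0.33 0.62] tooldown [-0.002 -0.    -1.   ]
[(np.float64(0.10255594784640101), np.float64(0.06467840783116977)), (np.float64(0.10127173846850077), np.float64(-0.06835282633737322))]
```

Run:
```python
from h import *
import cv2
def prof(fn,z,xs,ys=np.linspace(-.04,.04,17)):
    g=cv2.cvtColor(cv2.imread(fn),cv2.COLOR_BGR2GRAY).astype(np.float32); f,cx,cy,P=C["top"]; out=[]
    for x in xs:
        W=np.array([H+x*UX+y*UY+[0,0,z] for y in ys]); q=(W-P[:,3])@P[:,:3]
        u=(f*q[:,0]/q[:,2]+cx).astype(np.float32)[None]; v=(f*q[:,1]/q[:,2]+cy).astype(np.float32)[None]
        out.append(int(cv2.remap(g,u,v,cv2.INTER_LINEAR).mean()))
    return out
print(prof("pics/top0.png",.049,np.arange(0,.061,.003)))
print(prof("pics/top2.png",.049,np.arange(0.07,.131,.003)))
```

```text
[117, 118, 118, 118, 118, 118, 118, 117, 108, 87, 62, 55, 77, 104, 120, 125, 126, 127, 127, 127, 127]
[123, 123, 123, 123, 123, 123, 123, 121, 110, 87, 62, 53, 67, 96, 120, 132, 137, 138, 138, 138, 138]
```

The stop is confirmed: a static 12 N hold against 2.5 N of sliding friction, with no further motion. Now I'll grip the tab by its side edges.

>>> jog_arm --rows '{"plan":[[0, 0, -0.0025, 0, 0.05], [0, 0, -0.0025, 0, 0.045], [0, 0, -0.0025, 0, 0.04], [0, 0, -0.0025, 0, 0.036], [0, 0, -0.0025, 0, 0.03], [0, 0, -0.0025, 0, 0.03], [0, 0, -0.0025, 0, 0.03]]}' --grip_force 10

```text
time: 7.15
ee_pos: [0.6034, 0.0606, 0.1013]
eef_rot: [0.988, 0.151, 0.0, 0.001]
ft_force: [2.3, -4.6, 3.5]
width: 0.0357
grip_force: 10.0
```

```bash
python3 -c "
from h import *
go(-.149,0,.1005)"
```

```text
t 7.15 tower [-0.15, -0.0008, 0.1013] shift [ 0.001  -0.0008  0.0008] turn -0.001 F [ 2.3  -4.61  3.46] tooldown [ 0.001 -0.001 -1.   ]
```

>>> jog_arm --rows '{"plan":[[0.0001, 0, -0.006, 0, 0.03], [0.0005, 0, -0.0117, 0, 0.03], [0.0011, 0, -0.0176, 0, 0.03], [0.0019, 0, -0.0234, 0, 0.03], [0.0029, 0, -0.0292, 0, 0.03], [0.0046, 0, -0.0364, 0, 0.03], [0.0066, 0, -0.0434, 0, 0.03], [0.0089, 0, -0.0504, 0, 0.03], [0.0116, 0, -0.0572, 0, 0.03], [0.0116, 0, -0.0572, 0, 0.03]]}'

```text
time: 8.15
ee_pos: [0.6145, 0.0641, 0.1587]
eef_rot: [0.988, 0.151, 0.0, 0.001]
ft_force: [1.0, -4.2, -2.0]
width: 0.0355
grip_force: 10.0
```

Run:
```python
from h import *
import cv2
go(-.149,0,.1005)
a=r.camera("scene")["img"][170:320,200:370,::-1]; cv2.imwrite("pics/s3.png",cv2.resize(a,None,fx=4,fy=4))
```

```text
t 8.15 tower [-0.1384, -0.0008, 0.1587] shift [-0.0107 -0.0008  0.0582] turn -0.0011 F [ 0.97 -4.18 -1.98] tooldown [ 0.001 -0.001 -1.   ]
```

View pics/s3.png

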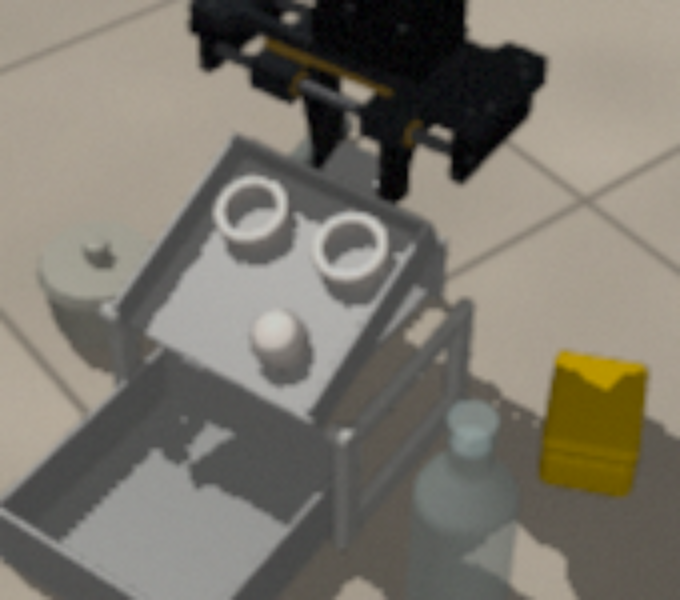

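The tray is at about 0.4 rad, held by the tab in a steady grip, and the parts have not slid yet. I'll go on slowly.

>>> jog_arm --rows '{"plan":[[0.0015, 0, -0.0034, 0, 0.03], [0.003, 0, -0.0067, 0, 0.03], [0.0047, 0, -0.01, 0, 0.03], [0.0064, 0, -0.0133, 0, 0.03], [0.0082, 0, -0.0165, 0, 0.03], [0.0101, 0, -0.0196, 0, 0.03], [0.0121, 0, -0.0227, 0, 0.03], [0.0141, 0, -0.0258, 0, 0.03], [0.0162, 0, -0.0288, 0, 0.03], [0.0184, 0, -0.0318, 0, 0.03], [0.0184, 0, -0.0318, 0, 0.03], [0.0184, 0, -0.0318, 0, 0.03]]}'

```text
time: 9.4
ee_pos: [0.6316, 0.0695, 0.1897]
eef_rot: [0.988, 0.151, -0.0, 0.001]
ft_force: [1.8, -4.6, -1.6]
width: 0.0359
grip_force: 10.0
```

Run:
```python
from h import *
import cv2
go(-.149,0,.1005)
a=r.camera("scene")["img"][170:320,200:370,::-1]; cv2.imwrite("pics/s4.png",cv2.resize(a,None,fx=3,fy=3))
```

```text
t 9.4 tower [-0.1204, -0.0008, 0.1897] shift [-0.0285 -0.0008  0.0892] turn -0.0011 F [ 1.8  -4.57 -1.57] tooldown [-0.001 -0.001 -1.   ]
```

View pics/s4.png

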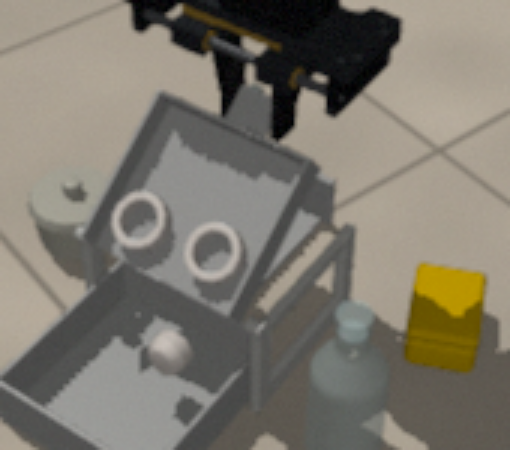

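The dome has dropped into the lower tray and the collars are sliding. I'll tilt a little more and hold.

>>> jog_arm --rows '{"plan":[[0, 0, 0, 0, 0.03], [0, 0, 0, 0, 0.03], [0, 0, 0, 0, 0.03], [0.0023, 0, -0.0029, 0, 0.03], [0.0046, 0, -0.0057, 0, 0.03], [0.007, 0, -0.0085, 0, 0.03], [0.0094, 0, -0.0112, 0, 0.03], [0.012, 0, -0.0138, 0, 0.03], [0.0146, 0, -0.0164, 0, 0.03], [0.0146, 0, -0.0164, 0, 0.03], [0.0146, 0, -0.0164, 0, 0.03], [0.0146, 0, -0.0164, 0, 0.03]]}'

```text
time: 10.65
ee_pos: [0.6456, 0.074, 0.2063]
eef_rot: [0.988, 0.151, -0.0, 0.001]
ft_force: [1.1, -5.2, -1.9]
width: 0.0363
grip_force: 10.0
```

Run:
```python
from h import *
import cv2
go(-.149,0,.1005)
a=r.camera("scene")["img"][170:320,200:370,::-1]; b=r.camera("top")["img"][125:245,190:310,::-1]
cv2.imwrite("pics/s5.png",np.hstack([cv2.resize(a,(400,400)),cv2.resize(b,(400,400))]))
```

```text
t 10.65 tower [-0.1057, -0.0007, 0.2063] shift [-0.0432 -0.0008  0.1058] turn -0.0011 F [ 1.14 -5.24 -1.92] tooldown [-0.    -0.001 -1.   ]
```

View pics/s5.png

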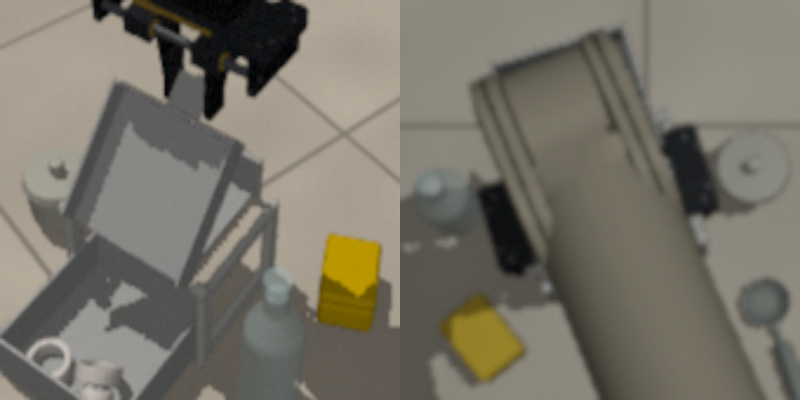

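All three parts are in the lower tray: the white shapes sit at the far wall, and the upper tray is empty. Now I'll lower it along the same arc.

>>> jog_arm --rows '{"plan":[[-0.0052, 0, 0.0052, 0, 0.03], [-0.01, 0, 0.0107, 0, 0.03], [-0.0146, 0, 0.0164, 0, 0.03], [-0.0189, 0, 0.0224, 0, 0.03], [-0.0229, 0, 0.0286, 0, 0.03], [-0.0266, 0, 0.0349, 0, 0.03], [-0.03, 0, 0.0415, 0, 0.03], [-0.033, 0, 0.0482, 0, 0.03], [-0.0357, 0, 0.055, 0, 0.03], [-0.038, 0, 0.062, 0, 0.03], [-0.04, 0, 0.069, 0, 0.03], [-0.0417, 0, 0.0762, 0, 0.03]]}'

```text
time: 11.95
ee_pos: [0.6058, 0.0614, 0.13]
eef_rot: [0.988, 0.151, -0.0, 0.001]
ft_force: [1.8, -6.3, -0.3]
width: 0.0359
grip_force: 10.0
```

```bash
python3 -c "
from h import *
go(-.15,-.0008,.1013)"
```

```text
t 11.95 tower [-0.1475, -0.0008, 0.13] shift [-0.0025  0.      0.0287] turn -0.0011 F [ 1.77 -6.31 -0.32] tooldown [-0.    -0.001 -1.   ]
```

>>> jog_arm --rows '{"plan":[[-0.001, 0, 0.006, 0, 0.03], [-0.0017, 0, 0.012, 0, 0.03], [-0.0022, 0, 0.0175, 0, 0.03], [-0.0025, 0, 0.022, 0, 0.03], [-0.0026, 0, 0.025, 0, 0.03], [-0.0026, 0, 0.027, 0, 0.03], [-0.0026, 0, 0.027, 0, 0.03]]}'

```text
time: 12.65
ee_pos: [0.603, 0.0606, 0.1028]
eef_rot: [0.988, 0.151, -0.001, 0.001]
ft_force: [-0.5, -6.1, -0.8]
width: 0.0357
grip_force: 10.0
```

```bash
python3 -c "
from h import *
go(-.15,-.0008,.1013)"
```

```text
t 12.65 tower [-0.1503, -0.0007, 0.1028] shift [0.0003 0.0001 0.0015] turn -0.001 F [-0.46 -6.09 -0.82] tooldown [-0.001 -0.001 -1.   ]
```

>>> jog_arm --rows '{"plan":[[0, 0, 0.0008, 0, 0.03], [0, 0, 0.0016, 0, 0.03], [0, 0, 0.0024, 0, 0.03], [0, 0, 0.0024, 0, 0.03]]}'

```text
time: 13.05
ee_pos: [0.6033, 0.0606, 0.102]
eef_rot: [0.988, 0.151, -0.0, 0.001]
ft_force: [-4.5, -7.6, 10.7]
width: 0.0357
grip_force: 10.0
```

```bash
python3 -c "
from h import *
go(-.15,-.0008,.1013)"
```

```text
t 13.05 tower [-0.15, -0.0008, 0.102] shift [0.     0.     0.0007] turn -0.0011 F [-4.51 -7.58 10.74] tooldown [-0.    -0.002 -1.   ]
```

The upward force shows the tray is seated flat. I'll release and withdraw straight up and back.

>>> jog_arm --rows '{"plan":[[0, 0, 0.0015, 0, 0.036], [0, 0, 0.0015, 0, 0.038], [0, 0, 0.0015, 0, 0.045], [0, 0, 0.0015, 0, 0.06], [0, 0, 0.0015, 0, 0.06], [0, 0, -0.02, 0, 0.06], [0, 0, -0.05, 0, 0.06], [0, 0, -0.09, 0, 0.06], [-0.04, 0, -0.12, 0, 0.06], [-0.08, 0, -0.13, 0, 0.06], [-0.12, 0.0, -0.13, 0, 0.06], [-0.15, 0, -0.13, 0, 0.06]]}'

```text
time: 14.25
ee_pos: [0.4583, 0.0164, 0.2307]
eef_rot: [0.988, 0.152, -0.0, 0.0]
ft_force: [0.8, 0.5, 0.4]
width: 0.0601
grip_force: 0.0
```

Run:
```python
from h import *
import cv2
go(-.149,0,.1005)
a=r.camera("scene")["img"][170:340,200:370,::-1]; b=r.camera("top")["img"][125:255,180:310,::-1]
cv2.imwrite("pics/s6.png",np.hstack([cv2.resize(a,(400,400)),cv2.resize(b,(400,400))]))
```

```text
t 14.25 tower [-0.3017, 0.0006, 0.2307] shift [0.1527 0.0005 0.1302] turn -0.0003 F [0.8  0.51 0.36] tooldown [-0.    -0.001 -1.   ]
```

View pics/s6.png

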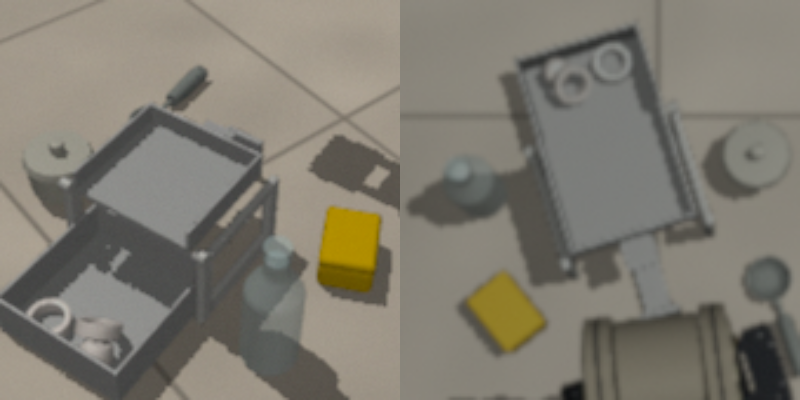

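The upper tray is flat and empty. Both collars and the dome are in the lower tray near (590,70) in the picture, and the surrounding items haven't moved. Handing in.

```bash
python3 -c "
from bench import r
print(r.close_job())"
```

```text
the job is handed in; nothing more can be done
None
```

The job is handed in at about 14 s: the lower tray is out at its stop, the two collars and the dome are in it, the upper tray is back flat, and nothing else was moved; I gripped the tab by its sides because the jog commands could not lean the fingers under it.

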